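# Put the studio hand tools back in their tray inserts

### The job

Put the four hand tools lying on the cutting mat away in the red tray: each goes into the plywood insert whose cut-out has its shape, lying flat and fully down on the cut-out's floor. Leave the paint tub and the jar of brushes standing where they are.

Things in the scene. Friction and masses are not known exactly. Their poses are not given: they have to be found in the camera images.
- level: Yellow spirit level, black end caps, green vials, lying on its side on the 3 mm thick green mat. Bar 150 x 40 x 24 mm (x, y, z), 180 g. Origin: centre of underside, x along it, z up. Grip across y at the middle. Seated, it stands 16 mm proud of the insert: hold it 9 mm or more above its underside or the fingers meet the plywood.
- tape_measure: Orange tape measure, black band, grey disc and steel clip on top, lying flat on the mat. 60 x 54 x 28 mm (x, y, z), edges rounded, 220 g. Origin: centre of underside, x (60 mm side) towards the tape's hook, z up. Grip across y (54 mm). Seated, it stands 20 mm proud: hold it 9 mm or more above its underside.
- scraper: Paint scraper flat on the mat: wooden handle 26 wide, 22 high, x = -77 to 13 mm; thin steel blade 9 mm up, flaring to 56 mm wide, x = 20 to 77 mm. 120 g. Origin: underside, halfway along its 154 mm, under the handle's front part; x to the blade, z up. Grip the handle across y at the origin or up to 20 mm behind, 9 mm or more above the underside (14 mm stand proud when seated).
- brayer: Ink roller flat on the mat: blue flat-sided handle 24 wide, 26 high, x = -77 to 16 mm; wire fork; grey roller 33 mm thick across the front, axis x = 60 mm, 60 mm wide over the fork. 160 g. Origin: underside, halfway along its 154 mm, under the handle's front part; x to the roller, z up. Grip the handle across y at the origin, 9 mm or more above the underside (18 mm stand proud when seated).
- level_insert: Plywood insert 184 x 90 x 14 mm, fixed in the red tray (rim 16 mm) beside three others, 93 mm apart; top 19 mm above the table. 8 mm deep cut-out, teal floor, a long rectangle 166 x 56 mm. Origin: centre of the insert's underside (floor is 6 mm above it), x along its length, z up. Seated tool: origin over this origin, x axes in line (either way round).
- tape_insert: Plywood insert 184 x 90 x 14 mm, fixed in the red tray (rim 16 mm) beside three others, 93 mm apart; top 19 mm above the table. 8 mm deep cut-out, teal floor, nearly square, 76 (x) x 70 mm, centred. Origin: centre of the insert's underside (floor is 6 mm above it), x along its length, z up. Seated tool: origin over this origin, sides along the cut-out's.
- scraper_insert: Plywood insert 184 x 90 x 14 mm, fixed in the red tray (rim 16 mm) beside three others, 93 mm apart; top 19 mm above the table. 8 mm deep cut-out, teal floor, a 42 mm wide slot, flaring from x = 14 to 72 mm wide at x = 65 to 85 mm. Origin: centre of the insert's underside (floor is 6 mm above it), x along its length, z up. Seated tool: origin over this origin, x axes the same way.
- brayer_insert: Plywood insert 184 x 90 x 14 mm, fixed in the red tray (rim 16 mm) beside three others, 93 mm apart; top 19 mm above the table. 8 mm deep cut-out, teal floor, a T: 40 mm wide slot (x = -85 to 14), then 74 mm wide (x = 14 to 85 mm). Origin: centre of the insert's underside (floor is 6 mm above it), x along its length, z up. Seated tool: origin over this origin, x axes the same way.
- gesso_tub: Bystander: white round tub with a blue lid, 76 mm in diameter, 94 mm high, standing beyond the mat and tray. Origin: centre of its underside.
- brush_jar: Bystander: glass jar 68 mm in diameter and 95 mm high, with paint brushes standing in it up to 205 mm above the table, beyond the mat and tray. Origin: centre of its underside.
Things that resemble listed ones, but are neither listed nor needed, are in the scene too. Leave any turquoise look-alike of the level alone.

How it is judged:
By the outcome, as a careful person would: the job done as asked, in the order asked, and still so for the second after the job is handed in, with the robot touching nothing.
It also fails if it takes over 109 s, if anything falls off the work surface, if the arm or the gripper's body presses on something with over 40 N, if the wrist force passes 120 N, or if a joint passes its speed limit or range.

### The arm

A 6-joint arm with a two-finger parallel gripper is mounted at the origin on the work surface. World frame = base frame: x ahead of the robot, y to its left, z up, the work surface at z = 0. Lengths are in m, angles in rad, forces in N, time in s.
With the tool pointing down it reaches from about 0.35 to 0.85 m from the base axis. Payload 8.1 kg.
Tool frame: the origin (TCP) lies between the finger pads; the fingertips stand 11 mm ahead of it and the grasp point (between the pads) lies 8 mm behind it (robot.tips_ahead is the distance from the TCP to the fingertips, in m); z points along the fingers, y is the line along which they close (so a half turn about z gives the same grasp; the last joint's range is limited). The gripper opens to 93 mm and grips with 3 to 60 N. Pads are 15 mm wide; open, the fingers measure 128 mm over their backs; the gripper's body (75 mm by 188 mm) begins 65 mm behind the grasp point.
Start: joints at [1.034, 0.13, 1.488, -0, 1.523, -0.085], TCP at [0.262, 0.54, 0.205] pointing down, gripper open.
Joint ranges: [-2.96, 2.96], [-0.89, 2.26], [0.02, 2.5], [-1.34, 4.48], [0, 2.73], [-2.66, 2.66]. Speed limits (rad/s): [2.39, 2.39, 2.79, 3.14, 3.14, 3.14].

### API

Orientations are given as a rotation vector (axis times angle).
In Python, from plant import robot gives the robot as it stands. The module is installed in compiled form; this text tells all that it offers.
- The arm moves only by the tool move_arm, never from a script. Its argument "deltas" is one flat list of numbers, 7 for each row, row after row: the shift along the tool's x, y, z in m, then the turn, a rotation vector about the tool's x, y, z in rad, then the opening, from 0 (shut) to 1 (fully open). A call has 1 to 12 rows; each row is the pose to reach, as a shift and turn from the pose commanded when the call began, along the tool's axes at that moment; what a row does not reach only later rows make up. A row lasts 1/8 s, in which the tool goes at most 62.5 mm and 10.7 degrees, less where a joint would pass 70% of its speed; a pose out of reach is approached as far as the arm can. A call with a gripper value outside its range is refused whole. The fingers move at their own pace and stop on an object; "squeeze" is the grip in N (left out, the last holds). Time passes only in rows, so rows that repeat a pose let the fingers close. It gives the time, the measured TCP pose, the force, the opening and the grip force at its end, in the units of the state.
- robot.read_state(): the state, without advancing time (a new reading comes with each control period).
- robot.read_camera(name): name is "scene" or "top" or "wrist"; returns (picture, depth): 420x560x3 uint8, red, green, blue; 420x560 float32, m along the optical axis (not along the pixel's ray), 0 where there is no reading.
- robot.camera_model(name): a dict with "K" (3x3 intrinsics, pixels), "k1" (the pictures are not rectified: a ray, as slopes to the right and down, at radius r is drawn at 1 + k1 r^2 times it, then the intrinsics apply), "R" (3x3) and "t" (3): a world point X has camera coordinates R X + t; the wrist camera has in their place "tool_from_camera" (4x4, takes a point from camera to tool coordinates, whose origin is the TCP and whose axes are the flange's). Camera axes: x right, y down, z forward; pixel columns grow to the right and rows downward; lengths in m; the calibration is good to about 2 mm. A picture is of the moment at which its call begins: read the wrist's pose just before it. camera_model takes no time and is no camera call.
- robot.close_job(): hands the job in; it is judged then, once.
Trained networks look in the newest picture that a camera, given by its name, has taken for a name from the list of things; names that differ only in an ending like _2 or _b are one class to them, and where a whole thing is asked for, a point or a joint stands for the part that bears it (a point fixed in the world has none). Each returns a list of dicts, best first, with "confidence" (0 to 1); they miss things now and then, are a little off and sometimes report something else, mostly with a low value. They report only what shows in the picture. A call takes as long as a camera call. They do not tell look-alikes from the thing itself.
- robot.recognise(camera, label): "uv" ([column, row] in pixels, amid what is visible of it).
The state is a dict: "t": time; "q": joint angles; "dq": joint speeds; "joint_torque": joint torques, N m; "tool_pos": TCP position; "orientation": TCP orientation; "force": force on the tool from outside, world axes, zero at the start; "wrist_torque": the same for the moment, N m; "opening": finger opening in m; "gripper_force": force on a finger pad.
Only numpy, scipy, OpenCV 4.12 (cv2) and the standard library are available. Lean on these libraries where they do the work, as an engineer would, in place of code of your own. Each camera call takes 0.05 s, during which the arm holds its last target. There are 200 camera calls.

## Working session

There is one attempt and no reset: what is moved stays moved. The work goes in short steps, Python scripts to look and compute and a tool call to move; the robot and the scene stay as the last step left them, time stands still between calls to the robot, and variables do not carry over. Pictures are saved under pics/ and viewed, at most 14 in all, crops included, and the job is handed in when it is done.

Besides the shell and the picture viewer there is one more tool, called after "Emit:" as name(argument=value, ...) on one line, values as JSON. move_arm: Moves the arm, as the interface text tells. Its arguments: {"type":"object","properties":{"deltas":{"type":"array","items":{"type":"number"}},"squeeze":{"type":"number"}},"required":["deltas"]}

```bash
mkdir -p pics; cat > h.py <<'E'
import numpy as np, cv2
from scipy.spatial.transform import Rotation as Rot
from plant import robot
def shot(cam,name):
    s=robot.read_state(); p,d=robot.read_camera(cam)
    cv2.imwrite(f'pics/{name}.png',p[:,:,::-1]); np.savez(f'{name}.npz',p=p,d=d,pos=s['tool_pos'],ori=s['orientation']); return p,d,s
def world(cam,uv,z,s=None):
    """uv Nx2 pixels -> world points at depth z (N) along axis"""
    m=robot.camera_model(cam); uv=np.asarray(uv,float).reshape(-1,2); z=np.asarray(z,float).reshape(-1)
    n=rays(m,uv); pc=n*z[:,None]
    if cam=='wrist':
        T=np.array(m['tool_from_camera']); pt=pc@T[:3,:3].T+T[:3,3]
        return Rot.from_rotvec(s['orientation']).apply(pt)+s['tool_pos']
    return (pc-np.array(m['t']))@np.array(m['R'])
def rays(m,uv):
    K=np.array(m['K']); k=m['k1']
    q=np.stack([(uv[:,0]-K[0,2])/K[0,0],(uv[:,1]-K[1,2])/K[1,1]],1); u=q.copy()
    for _ in range(20): u=q/(1+k*(u**2).sum(1,keepdims=True))
    return np.c_[u,np.ones(len(u))]
def cloud(cam,d,s=None):
    v,u=np.indices(d.shape); P=world(cam,np.c_[u.ravel(),v.ravel()],d.ravel(),s).reshape(*d.shape,3); P[d<=0]=np.nan; return P
E
python3 - <<'E'
from h import *
p,d,s=shot('top','top0')
P=cloud('top',d); np.save('Ptop.npy',P)
for n in ['level','tape_measure','scraper','brayer','level_insert','tape_insert','scraper_insert','brayer_insert','gesso_tub','brush_jar']:
    for r in robot.recognise('top',n):
        u,v=map(int,r['uv']); print(n,round(r['confidence'],2),u,v,P[v,u].round(3))
print(s)
shot('scene','scene0')
E
```

```text
level 0.79 175 305 [0.285 0.227 0.026]
level 0.67 309 250 [ 0.442 -0.137  0.027]
level 0.31 382 197 [nan nan nan]
tape_measure 0.82 309 199 [ 0.581 -0.135  0.037]
tape_measure 0.67 376 245 [ 0.458 -0.322  0.02 ]
scraper 0.74 372 243 [ 0.463 -0.312  0.014]
scraper 0.65 191 222 [0.513 0.192 0.006]
brayer 0.73 381 199 [ 0.584 -0.333  0.029]
level_insert 0.83 223 224 [0.509 0.101 0.014]
tape_insert 0.55 160 225 [0.504 0.278 0.012]
tape_insert 0.47 190 223 [0.511 0.195 0.007]
scraper_insert 0.69 123 223 [0.508 0.383 0.011]
brayer_insert 0.7 192 220 [0.519 0.189 0.009]
gesso_tub 0.59 294 129 [ 0.76  -0.091  0.093]
gesso_tub 0.29 216 120 [0.783 0.116 0.09 ]
brush_jar 0.94 214 120 [0.782 0.12  0.093]
{'t': 0.0, 'q': array([ 1.03358886e+00,  1.31161712e-01,  1.48927085e+00,  1.00896445e-05,
        1.52298865e+00, -8.53488542e-02]), 'dq': array([-0.00088302, -0.00093071,  0.00183498, -0.00253307,  0.00072726,
       -0.00160443]), 'joint_torque': array([ 1.02874754e-03, -5.59854555e+01, -4.91751981e+01,  7.68903131e-02,
        3.52412753e-02, -1.67445733e-04]), 'tool_pos': array([0.2616293 , 0.53929938, 0.20399177]), 'orientation': array([-7.03627802e-01, -3.06119684e+00,  2.72890618e-03]), 'force': array([-0.48928146,  0.22609781,  0.56363146]), 'wrist_torque': array([ 0.07345076,  0.01256227, -0.03338266]), 'gripper_force': 0.0, 'opening': 0.09313211032101411}
```

View pics/top0.png

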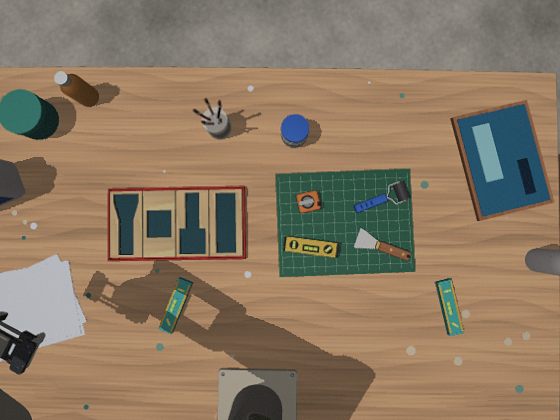

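View pics/scene0.png

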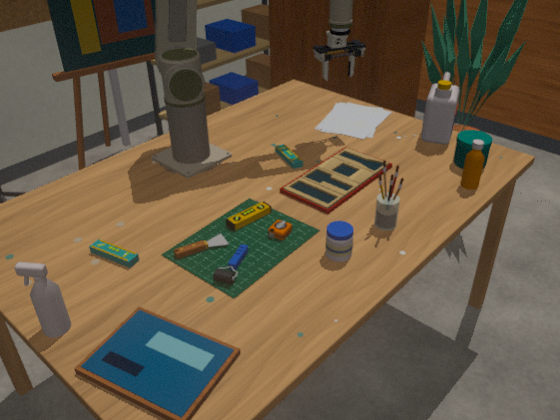

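The yellow bar on the mat at (311,247) is the level. The turquoise bars at (176,305) and (449,307) are look-alikes lying off the mat, so I'll leave them. The scraper is at (383,245), the brayer at (385,197) and the tape at (309,202). The inserts run left to right: scraper (125), tape (159), brayer (193), level (226). I'll confirm this in one enlarged crop.

```bash
python3 - <<'E'
from h import *
im=cv2.imread('pics/top0.png'); 
a=cv2.resize(im[165:280,270:420],None,fx=4,fy=4,interpolation=2)
b=cv2.resize(im[180:268,100:255],None,fx=3.9,fy=3.9,interpolation=2)
b=b[:, :600]; 
c=np.zeros((600,800,3),np.uint8)
a=cv2.resize(a,(400,307)); b=cv2.resize(b,(528,293)); c[:307,:400]=a; c[307:600,:528]=b
cv2.imwrite('pics/crop.png',c)
P=np.load('Ptop.npy')
for n,(u0,v0,u1,v1),zt in [('level',(280,232,345,262),.012),('tape',(292,186,326,216),.015),('scraper',(350,224,414,264),.006),('brayer',(350,176,412,216),.008)]:
    Q=P[v0:v1,u0:u1].reshape(-1,3); Q=Q[Q[:,2]>zt]
    r=cv2.minAreaRect(Q[:,:2].astype(np.float32)); print(n,r,len(Q),Q[:,2].max())
Q=P[180:268,100:255].reshape(-1,3); t=Q[(Q[:,2]>.014)&(Q[:,2]<.03)]
print('tray',cv2.minAreaRect(t[:,:2].astype(np.float32)))
for k,u0,u1 in [('scr',110,141),('tape',146,174),('bra',177,207),('lev',212,240)]:
    q=P[190:258,u0:u1].reshape(-1,3); q=q[q[:,2]<.014]; print(k,len(q),cv2.minAreaRect(q[:,:2].astype(np.float32)))
E
```

```text
level ((0.45164594054222107, -0.14120328426361084), (0.15047942101955414, 0.04011514410376549), 83.39383697509766) 810 0.03530712399524739
tape ((0.5757731199264526, -0.13330480456352234), (0.05446320027112961, 0.06191488355398178), 13.538061141967773) 438 0.03874825275969919
scraper ((0.4615594446659088, -0.3404807150363922), (0.10835788398981094, 0.17612633109092712), 0.5096897482872009) 785 0.03138011037402374
brayer ((0.5962874293327332, -0.3360426425933838), (0.17109188437461853, 0.10530773550271988), 89.66390991210938) 632 0.04065667061766665
tray ((0.5103035569190979, 0.23443344235420227), (0.20426517724990845, 0.385642409324646), 1.7629413604736328)
scr 1080 ((0.506920337677002, 0.37749773263931274), (0.19209632277488708, 0.08812060952186584), 2.9747982025146484)
tape 704 ((0.508361279964447, 0.28003543615341187), (0.18895970284938812, 0.07769764214754105), 1.4721956253051758)
bra 1169 ((0.5074526071548462, 0.1893862634897232), (0.1845274120569229, 0.08144994080066681), 0.34916868805885315)
lev 1170 ((0.5106168389320374, 0.09499631077051163), (0.18693602085113525, 0.07585714012384415), 0.690870463848114)
```

View pics/crop.png

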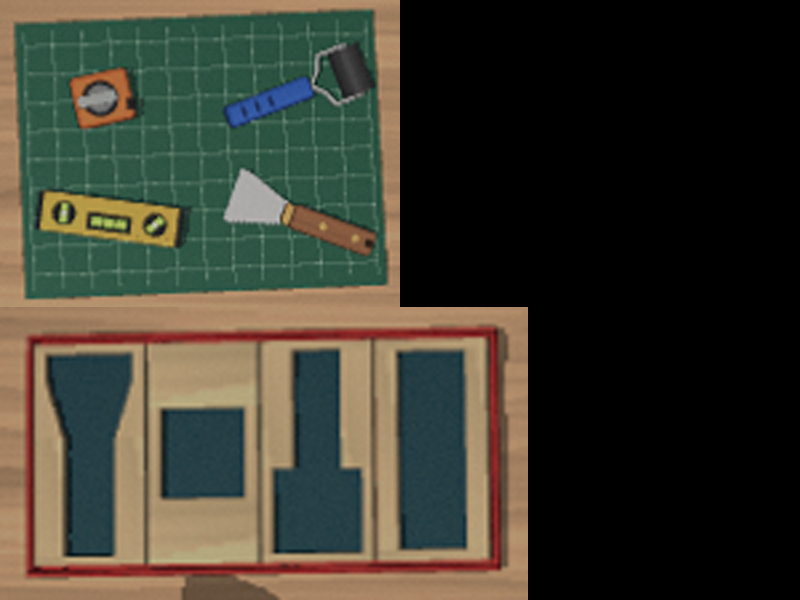

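The crop confirms all four tools on the mat and all four cut-outs. The scraper's flare points to +x, and the brayer's T is wide towards -x. Next is a closer look from above the tray.

```bash
cat >> h.py <<'E'
def delta(*targets):
    """each target x,y,z(TCP),yaw deg of tool y (tool down) -> tool-frame shift+turn from present pose"""
    s=robot.read_state(); R0=Rot.from_rotvec(s['orientation']); q=np.degrees(s['q'])
    print('now',s['tool_pos'].round(4),'yaw',round(np.degrees(np.arctan2(*R0.as_matrix()[[1,0],1])),2),'q1,q6',q[[0,5]].round(1),'t',s['t'])
    for x,y,z,w in targets:
        w=np.radians(w); yv=np.array([np.cos(w),np.sin(w),0]); zv=np.array([0,0,-1.]); R=Rot.from_matrix(np.c_[np.cross(yv,zv),yv,zv])
        dp=R0.inv().apply(np.array([x,y,z])-s['tool_pos']); print('shift',dp.round(4),'turn',(R0.inv()*R).as_rotvec().round(4))
E
python3 - <<'E'
from h import *
print(np.round(robot.camera_model('wrist')['tool_from_camera'],3),robot.camera_model('wrist')['K'])
delta((.46,.235,.36,90),(.46,.235,.36,0))
E
```

```text
[[ 0.001 -0.954 -0.299  0.083]
 [ 1.     0.001  0.001 -0.   ]
 [-0.    -0.299  0.954 -0.18 ]
 [ 0.     0.     0.     1.   ]] [[320.34321684   0.         278.94666481]
 [  0.         320.34321684 209.38730877]
 [  0.           0.           1.        ]]
now [0.2619 0.5398 0.205 ] yaw 64.11 q1,q6 [59.2 -4.9] t 0.6
shift [-0.3113 -0.1877 -0.155 ] turn [-0.     -0.     -0.4518]
shift [-0.3113 -0.1877 -0.155 ] turn [-1.000e-04  0.000e+00  1.119e+00]
```

Emit:
move_arm(deltas=[-0.31,-0.188,-0.1,0,0,-0.452,1,-0.31,-0.188,-0.1,0,0,-0.452,1,-0.31,-0.188,-0.1,0,0,-0.452,1,-0.31,-0.188,-0.045,0,0,-0.452,1,-0.31,-0.188,-0.045,0,0,-0.452,1,-0.31,-0.188,-0.045,0,0,-0.452,1,-0.31,-0.188,-0.045,0,0,-0.452,1,-0.31,-0.188,-0.045,0,0,-0.452,1,-0.31,-0.188,-0.045,0,0,-0.452,1,-0.31,-0.188,-0.045,0,0,-0.452,1])

```text
t: 1.85
tool_pos: [0.4581, 0.2366, 0.2501]
orientation: [0.004, -3.142, -0.0]
force: [-0.8, 0.1, 0.5]
opening: 0.0928
gripper_force: 0.0
```

```bash
python3 - <<'E'
from h import *
p,d,s=shot('wrist','w_tray'); P=cloud('wrist',d,s); np.save('P_tray.npy',P)
m=(P[...,2]>-.05)&(P[...,2]<.05)
tab=P[(np.abs(P[...,2])<.01)]; print('table z',np.nanmedian(tab[:,2]))
red=(p[...,0]>110)&(p[...,1]<60)&(p[...,2]<60)
hsv=cv2.cvtColor(p,cv2.COLOR_RGB2HSV)
X=P[red&m]; X=X[(abs(X[:,0]-.51)<.14)&(abs(X[:,1]-.235)<.22)]
print('tray rim',cv2.minAreaRect(X[:,:2].astype(np.float32)),X[:,2].mean())
# dark teal floors
teal=(hsv[...,0]>80)&(hsv[...,0]<115)&(hsv[...,1]>80)
teal&=(abs(P[...,0]-.51)<.1)&(abs(P[...,1]-.235)<.19)
n,l,st,c=cv2.connectedComponentsWithStats(teal.astype(np.uint8))
for i in range(1,n):
    if st[i,4]>400:
        Q=P[l==i]; print(st[i],Q[:,2].mean().round(4),cv2.minAreaRect(Q[:,:2].astype(np.float32)))
delta((.465,-.235,.25,0))
E
```

```text
table z 0.0007053347952224731
tray rim ((0.5079028606414795, 0.23274138569831848), (0.20118163526058197, 0.38320571184158325), 1.9358265399932861) 0.01295020524462664
now [0.4582 0.2364 0.2501] yaw 90.13 q1,q6 [ 21.6 -68.5] t 1.9
shift [-0.0057 -0.4715  0.    ] turn [ 1.0000e-04 -1.0000e-04  1.5731e+00]
```

View pics/w_tray.png

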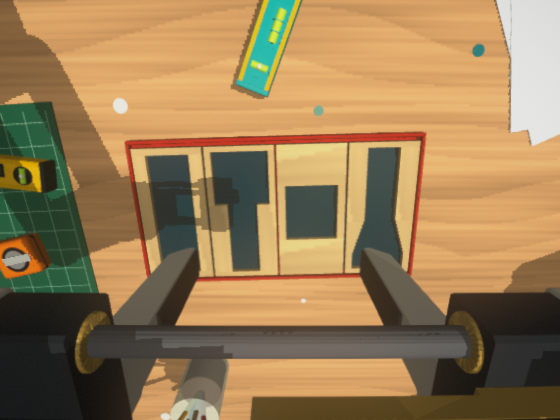

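The wrist view shows the tray upside down: the level cut-out is at (173,215), brayer (240,210), tape (312,212) and scraper (378,210). All four are empty.

```bash
python3 - <<'E'
from h import *
z=np.load('w_tray.npz'); p=z['p']; P=np.load('P_tray.npy')
print(p[212,310],P[212,310],P[180,310])
hsv=cv2.cvtColor(p,cv2.COLOR_RGB2HSV); dark=(hsv[...,2]<95)&(p[...,2]>p[...,0])&(P[...,2]<.0155)
for k,(u0,v0,u1,v1) in dict(lev=(142,148,200,278),bra=(206,146,272,273),tape=(280,178,342,245),scr=(350,142,404,250)).items():
    M=np.zeros_like(dark); M[v0:v1,u0:u1]=dark[v0:v1,u0:u1]
    n,l,st,c=cv2.connectedComponentsWithStats(M.astype(np.uint8)); i=1+np.argmax(st[1:,4])
    Q=P[l==i]; Q=Q[np.isfinite(Q[:,0])]; print(k,st[i],np.median(Q[:,2]).round(4),cv2.minAreaRect(Q[:,:2].astype(np.float32)))
th=np.radians(1.85)
for k,o in zip(['scr','tape','bra','lev'],[139.5,46.5,-46.5,-139.5]): print(k,(np.array([.509,.2335])+o/1000*np.array([-np.sin(th),np.cos(th)])).round(4))
E
```

```text
[64 77 71] [0.50959197 0.27943335 0.01174722] [0.4633094  0.27727615 0.0187647 ]
lev [148 156  42  26 943] 0.0114 ((0.4506669044494629, 0.090613454580307), (0.033900775015354156, 0.05117888003587723), 1.955952763557434)
bra [ 212  152   56  115 3546] 0.0115 ((0.5097640156745911, 0.1875171959400177), (0.16450852155685425, 0.06978458911180496), 3.0311684608459473)
tape [ 286  186   48   50 2271] 0.0115 ((0.5089119672775269, 0.27918311953544617), (0.07105191797018051, 0.0644247904419899), 1.8480101823806763)
scr [ 355  148   43  102 2792] 0.0117 ((0.4937427341938019, 0.375385582447052), (0.14326702058315277, 0.06040060520172119), 0.43710750341415405)
scr [0.5045 0.3729]
tape [0.5075 0.28  ]
bra [0.5105 0.187 ]
lev [0.5135 0.0941]
```

Emit:
move_arm(deltas=[-0.006,-0.471,0,0,0,1.573,1,-0.006,-0.471,0,0,0,1.573,1,-0.006,-0.471,0,0,0,1.573,1,-0.006,-0.471,0,0,0,1.573,1,-0.006,-0.471,0,0,0,1.573,1,-0.006,-0.471,0,0,0,1.573,1,-0.006,-0.471,0,0,0,1.573,1,-0.006,-0.471,0,0,0,1.573,1,-0.006,-0.471,0,0,0,1.573,1,-0.006,-0.471,0,0,0,1.573,1,-0.006,-0.471,0,0,0,1.573,1,-0.006,-0.471,0,0,0,1.573,1])

```text
t: 3.4
tool_pos: [0.4651, -0.235, 0.2502]
orientation: [2.221, 2.222, 0.0]
force: [0.5, -0.2, -0.2]
opening: 0.0926
gripper_force: 0.0
```

```bash
python3 - <<'E'
from h import *
delta((.465,-.235,.25,0))
p,d,s=shot('wrist','w_mat'); P=cloud('wrist',d,s); np.save('P_mat.npy',P)
for n in ['level','tape_measure','scraper','brayer']:
    for r in robot.recognise('wrist',n)[:2]:
        u,v=map(int,r['uv']); print(n,round(r['confidence'],2),u,v,P[v,u].round(3))
E
```

```text
now [ 0.4651 -0.235   0.2502] yaw 0.01 q1,q6 [-32.4 -32.5] t 3.4
shift [ 0.     -0.0001  0.0002] turn [0.0002 0.0001 0.0002]
level 0.97 174 366 [ 0.3   -0.538  0.025]
level 0.94 266 96 [ 0.45  -0.136  0.029]
tape_measure 0.98 366 92 [ 0.567 -0.132  0.033]
scraper 0.92 271 239 [ 0.455 -0.322  0.022]
brayer 0.9 353 226 [ 0.565 -0.301  0.028]
brayer 0.59 270 234 [ 0.453 -0.318  0.014]
```

View pics/w_mat.png

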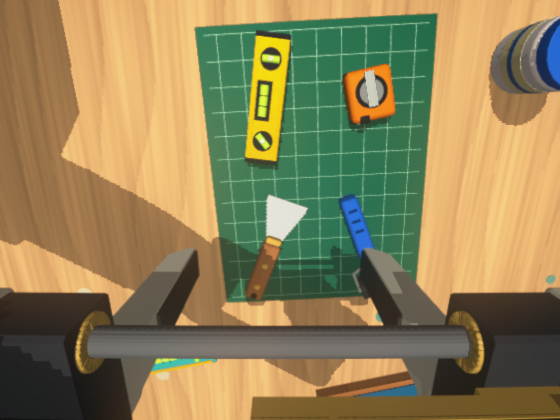

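From the mat position the level is at (267,97), the tape at (369,95) with its hook down (-y), the scraper at (275,245) and the brayer at (357,230), partly behind a finger. Now segment by height and colour.

```bash
python3 - <<'E'
from h import *
z=np.load('w_mat.npz'); p=z['p'].astype(int); P=np.load('P_mat.npy'); r,g,b=p[...,0],p[...,1],p[...,2]
def rep(k,box,mask):
    u0,v0,u1,v1=box; M=np.zeros(mask.shape,np.uint8); M[v0:v1,u0:u1]=mask[v0:v1,u0:u1]
    n,l,st,c=cv2.connectedComponentsWithStats(M); i=1+np.argmax(st[1:,4]); Q=P[l==i]; Q=Q[np.isfinite(Q[:,0])]
    print(k,st[i],np.median(Q[:,2]).round(4),[np.round(x,4) for x in cv2.minAreaRect(Q[:,:2].astype(np.float32))])
zz=P[...,2]
rep('mat',(195,10,440,300),(zz<.01)&(g>r+10)); print(np.nanmedian(zz[170:185,200:400]))
rep('level',(235,22,300,172),zz>.014)
rep('level top',(235,22,300,172),zz>.022)
rep('tape',(335,55,405,135),zz>.016)
rep('tape top',(335,55,405,135),zz>.024)
rep('handle',(240,235,290,303),(zz>.013)&(zz<.05)&(r>b+15))
rep('blade',(255,185,315,248),(zz>.007)&(r>110)&(abs(r-b)<60))
rep('scraper',(240,185,315,303),zz>.0085)
rep('blue',(330,185,378,262),(b>r+40)&(b>g+10))
z=np.load('top0.npz'); p=z['p'].astype(int); P=np.load('Ptop.npy'); r,g,b=p[...,0],p[...,1],p[...,2]; zz=P[...,2]
rep('top blue',(345,180,400,220),(b>r+40)&(b>g+10))
rep('top wood',(375,230,414,264),(r>b+25)&(r>g+20)&(zz>.008))
E
```

```text
mat [  195    14   242   286 46753] 0.0035 [array([ 0.5192, -0.238 ]), array([0.2892, 0.3791]), np.float64(3.1807)]
0.003439377518146075
level [ 244   30   47  136 4334] 0.028 [array([ 0.4498, -0.142 ]), array([0.1508, 0.0399]), np.float64(83.1583)]
level top [ 244   30   47  136 4334] 0.028 [array([ 0.4498, -0.142 ]), array([0.1508, 0.0399]), np.float64(83.1583)]
tape [ 343   64   53   61 2473] 0.0316 [array([ 0.5744, -0.1347]), array([0.0547, 0.0614]), np.float64(13.3535)]
tape top [ 344   64   52   61 2386] 0.0316 [array([ 0.5744, -0.1346]), array([0.0546, 0.0613]), np.float64(13.5515)]
handle [ 246  235   37   65 1176] 0.0248 [array([ 0.4428, -0.3674]), array([0.099 , 0.0261]), np.float64(70.5217)]
blade [ 266  195   41   46 1208] 0.0134 [array([ 0.4674, -0.2976]), array([0.058 , 0.0558]), np.float64(70.577)]
scraper [ 246  195   61  105 2385] 0.0149 [array([ 0.4517, -0.3422]), array([0.1525, 0.0558]), np.float64(70.577)]
blue [ 339  194   36   64 1099] 0.0289 [array([ 0.5615, -0.2836]), array([0.0358, 0.1471]), np.float64(28.9854)]
top blue [354 194  34  19 299] 0.0281 [array([ 0.5734, -0.305 ]), array([0.025, 0.092]), np.float64(21.3407)]
top wood [376 241  35  19 296] 0.0239 [array([ 0.4441, -0.3678]), array([0.0959, 0.0242]), np.float64(70.467)]
```

Emit:
move_arm(deltas=[0.093,-0.0145,0.13,0,0,0.119,1,0.093,-0.0145,0.13,0,0,0.119,1,0.093,-0.0145,0.13,0,0,0.119,1,0.093,-0.0145,0.18,0,0,0.119,1,0.093,-0.0145,0.215,0,0,0.119,1,0.093,-0.0145,0.226,0,0,0.119,1,0.093,-0.0145,0.226,0,0,0.119,1,0.093,-0.0145,0.226,0,0,0.119,0,0.093,-0.0145,0.226,0,0,0.119,0,0.093,-0.0145,0.226,0,0,0.119,0,0.093,-0.0145,0.226,0,0,0.119,0,0.093,-0.0145,0.226,0,0,0.119,0], squeeze=30)

```text
t: 5.15
tool_pos: [0.4506, -0.1427, 0.0241]
orientation: [2.352, 2.083, 0.0]
force: [-0.9, -0.4, -0.2]
opening: 0.0475
gripper_force: 0.0
```

```bash
python3 - <<'E'
from h import *
delta((.4505,-.1417,.13,-6.8),(.5135,.0941,.10,91.8),(.5135,.0941,.033,91.8))
print(robot.read_state()['opening'],robot.read_state()['gripper_force'])
E
```

```text
now [ 0.4506 -0.1427  0.0241] yaw -6.93 q1,q6 [-23.8 -16.9] t 5.15
shift [ 0.0009 -0.0002 -0.1059] turn [ 0.0001  0.0001 -0.0024]
shift [ 0.2426  0.0339 -0.0759] turn [ 0.0000e+00  2.0000e-04 -1.7233e+00]
shift [ 0.2426  0.0339 -0.0089] turn [ 0.0000e+00  2.0000e-04 -1.7233e+00]
0.04748206051522028 0.0
```

Emit:
move_arm(deltas=[0,0,0,0,0,0,0,0,0,0,0,0,0,0,0,0,0,0,0,0,0,0,0,0,0,0,0,0,0,0,-0.06,0,0,0,0,0,0,-0.1,0,0,0,0,0,0,-0.1,0,0,0,0])

```text
t: 6.02
tool_pos: [0.4533, -0.1438, 0.1283]
orientation: [2.347, 2.078, 0.005]
force: [0.1, 0.4, -0.2]
opening: 0.0002
gripper_force: 0.0
```

```bash
python3 - <<'E'
from h import *
delta((.5135,.0941,.10,91.8),(.5135,.0941,.033,91.8))
E
```

```text
now [ 0.4533 -0.1438  0.1283] yaw -6.93 q1,q6 [-23.8 -16.9] t 6.025
shift [0.2435 0.0308 0.028 ] turn [ 0.0035  0.0079 -1.7232]
shift [0.2437 0.0303 0.0949] turn [ 0.0035  0.0079 -1.7232]
```

The fingers closed on nothing, so take a look.

```bash
python3 - <<'E'
from h import *
p,d,s=shot('wrist','w_l2'); P=cloud('wrist',d,s); np.save('P_l2.npy',P); print(s['opening'],s['tool_pos'])
for r in robot.recognise('wrist','level')[:2]:
    u,v=map(int,r['uv']); print(round(r['confidence'],2),u,v,P[v,u].round(3))
E
```

```text
0.0001516757516493003 [ 0.45331494 -0.14384761  0.12826301]
0.74 273 179 [ 0.452 -0.119  0.029]
```

View pics/w_l2.png

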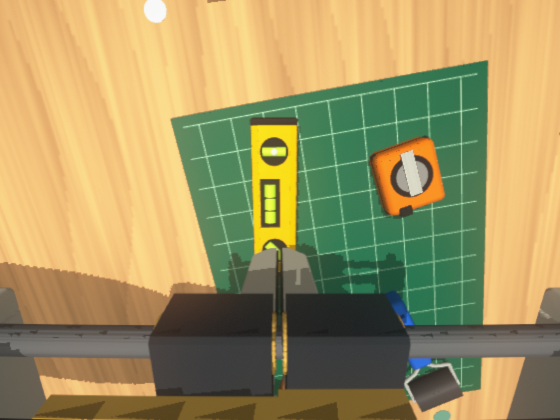

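```bash
python3 - <<'E'
from h import *
P=np.load('P_l2.npy'); M=np.zeros((420,560),bool); M[105:245,235:315]=True
Q=P[M&(P[...,2]>.016)]; print(len(Q),cv2.minAreaRect(Q[:,:2].astype(np.float32)),np.median(Q[:,2]))
p,d,s=shot('top','top1'); P=cloud('top',d); Q=P[232:262,280:345].reshape(-1,3); Q=Q[(Q[:,2]>.012)&(Q[:,2]<.04)]; print(cv2.minAreaRect(Q[:,:2].astype(np.float32)))
delta((.4505,-.1417,.06,-6.8))
E
```

```text
5618 ((0.45187926292419434, -0.12528567016124725), (0.11632128804922104, 0.040124163031578064), 83.26030731201172) 0.027945210165079552
((0.45968887209892273, -0.07443312555551529), (0.020819712430238724, 0.04132302850484848), 73.05839538574219)
now [ 0.4499 -0.1424  0.123 ] yaw -6.93 q1,q6 [-23.8 -16.9] t 6.175
shift [0.0007 0.0006 0.063 ] turn [-0.0013 -0.0003 -0.0023]
```

The level hasn't moved; the fingers slipped off it. I'll regrip 1 mm lower and harder, and check before lifting.

Emit:
move_arm(deltas=[0.0005,0,0,0,0,0,1,0.0005,0,0,0,0,0,1,0.0005,0,0,0,0,0,1,0.0005,0,0,0,0,0,1,0.0005,0,0.06,0,0,0,0.9,0.0005,0,0.09,0,0,0,0.65,0.0005,0,0.101,0,0,0,0.65,0.0005,0,0.101,0,0,0,0.65,0.0005,0,0.101,0,0,0,0,0.0005,0,0.101,0,0,0,0,0.0005,0,0.101,0,0,0,0,0.0005,0,0.101,0,0,0,0], squeeze=40)

```text
t: 7.68
tool_pos: [0.4508, -0.1422, 0.0234]
orientation: [2.351, 2.083, 0.0]
force: [0.1, -0.3, -0.3]
opening: 0.0254
gripper_force: 0.0
```

Emit:
move_arm(deltas=[0,0,0,0,0,0,0,0,0,0,0,0,0,0,0,0,0,0,0,0,0])

```text
t: 8.05
tool_pos: [0.4506, -0.1421, 0.023]
orientation: [-2.352, -2.083, 0.0]
force: [1.0, -0.3, 0.2]
opening: 0.0008
gripper_force: 0.0
```

```bash
python3 - <<'E'
from h import *
print('ahead',robot.tips_ahead)
P=np.load('P_l2.npy')
for v in range(244,300,6): print(v,P[v,265].round(4),P[v,295].round(4))
p,d,s=shot('wrist','w_l3'); Q=cloud('wrist',d,s); print(s['tool_pos'])
for v in range(236,300,8): print(v,Q[v,265].round(4),Q[v,295].round(4))
E
```

```text
ahead 0.011
244 [ 0.4367 -0.1812  0.0276] [ 0.4652 -0.195   0.0044]
250 [ 0.4472 -0.1335  0.1467] [ 0.4645 -0.202   0.0039]
256 [ 0.4474 -0.1338  0.1536] [ 0.4632 -0.1357  0.1537]
262 [ 0.4475 -0.1345  0.1592] [ 0.4629 -0.1365  0.1589]
268 [ 0.4478 -0.1344  0.166 ] [ 0.4625 -0.136   0.1664]
274 [ 0.448  -0.1342  0.1725] [ 0.4622 -0.1362  0.172 ]
280 [ 0.4482 -0.1342  0.1781] [ 0.4619 -0.1356  0.1786]
286 [ 0.4484 -0.134   0.1836] [ 0.4616 -0.136   0.1831]
292 [ 0.4485 -0.1346  0.1876] [ 0.4613 -0.1358  0.1881]
298 [ 0.4536 -0.1084  0.2331] [ 0.4616 -0.1092  0.2334]
[ 0.45055401 -0.1421157   0.02298412]
236 [ 0.4447 -0.1279  0.0307] [ 0.4619 -0.1306  0.0291]
244 [ 0.4439 -0.1333  0.0296] [ 0.4614 -0.1357  0.0289]
252 [ 0.4445 -0.1328  0.0419] [ 0.4609 -0.134   0.0437]
260 [ 0.445  -0.1324  0.0526] [ 0.4604 -0.1345  0.0522]
268 [ 0.4452 -0.1331  0.0602] [ 0.46   -0.1342  0.0615]
276 [ 0.4457 -0.1322  0.0698] [ 0.4596 -0.1343  0.0691]
284 [ 0.4459 -0.1326  0.0763] [ 0.4593 -0.1343  0.0762]
292 [ 0.4462 -0.1326  0.0831] [ 0.459  -0.1342  0.0829]
```

View pics/w_l3.png

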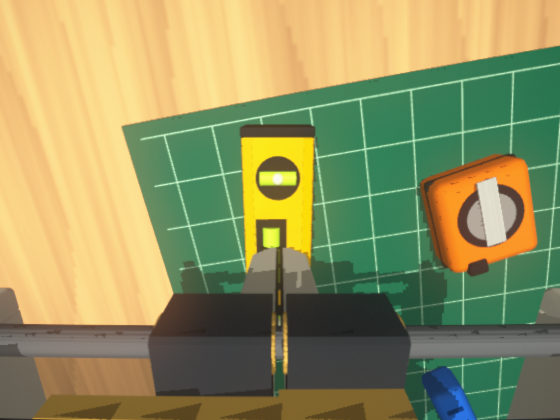

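The fingers shut above the level's top face: in the image the tips sit around row 248, well above where tips_ahead says. I'll measure where the tips really are.

```bash
python3 - <<'E'
from h import *
for f in ['w_l2','w_l3','w_mat']:
    z=np.load(f+'.npz'); s=dict(tool_pos=z['pos'],orientation=z['ori']); P=cloud('wrist',z['d'],s)
    R=Rot.from_rotvec(s['orientation'])
    cols=[(188,)] if f=='w_mat' else [(268,),(275,),(285,)]
    for (u,) in cols:
        rows=range(240,256)
        print(f,u,[tuple((R.inv().apply(P[v,u]-s['tool_pos'])*1000).round(0)[[0,2]]) for v in rows])
E
```

```text
w_l2 268 [(np.float64(-34.0), np.float64(99.0)), (np.float64(-35.0), np.float64(99.0)), (np.float64(-37.0), np.float64(101.0)), (np.float64(-37.0), np.float64(99.0)), (np.float64(-38.0), np.float64(98.0)), (np.float64(-39.0), np.float64(99.0)), (np.float64(-40.0), np.float64(98.0)), (np.float64(-41.0), np.float64(98.0)), (np.float64(-42.0), np.float64(98.0)), (np.float64(9.0), np.float64(-17.0)), (np.float64(9.0), np.float64(-18.0)), (np.float64(9.0), np.float64(-18.0)), (np.float64(8.0), np.float64(-19.0)), (np.float64(9.0), np.float64(-22.0)), (np.float64(9.0), np.float64(-22.0)), (np.float64(9.0), np.float64(-23.0))]
w_l2 275 [(np.float64(-35.0), np.float64(100.0)), (np.float64(-35.0), np.float64(100.0)), (np.float64(-37.0), np.float64(101.0)), (np.float64(-38.0), np.float64(101.0)), (np.float64(-39.0), np.float64(100.0)), (np.float64(-40.0), np.float64(101.0)), (np.float64(-40.0), np.float64(99.0)), (np.float64(-42.0), np.float64(100.0)), (np.float64(9.0), np.float64(-15.0)), (np.float64(9.0), np.float64(-16.0)), (np.float64(9.0), np.float64(-17.0)), (np.float64(9.0), np.float64(
[... 2571 characters left out ...]
 np.float64(-21.0)), (np.float64(9.0), np.float64(-23.0))]
w_mat 188 [(np.float64(-97.0), np.float64(249.0)), (np.float64(-100.0), np.float64(251.0)), (np.float64(-101.0), np.float64(251.0)), (np.float64(-103.0), np.float64(250.0)), (np.float64(-103.0), np.float64(248.0)), (np.float64(-107.0), np.float64(252.0)), (np.float64(-108.0), np.float64(250.0)), (np.float64(-109.0), np.float64(250.0)), (np.float64(8.0), np.float64(-14.0)), (np.float64(9.0), np.float64(-17.0)), (np.float64(8.0), np.float64(-16.0)), (np.float64(9.0), np.float64(-19.0)), (np.float64(9.0), np.float64(-20.0)), (np.float64(9.0), np.float64(-22.0)), (np.float64(9.0), np.float64(-23.0)), (np.float64(9.0), np.float64(-24.0))]
```

The tips appear about 14.5 mm behind the TCP, not 11 mm ahead. I'll check this by lowering the shut fingers gently onto the level's top (z≈27 mm), so contact is expected near TCP 12.5 mm.

Emit:
move_arm(deltas=[0,0,0.004,0,0,0,0,0,0,0.008,0,0,0,0,0,0,0.008,0,0,0,0])

```text
t: 8.48
tool_pos: [0.4501, -0.1419, 0.0144]
orientation: [-2.351, -2.082, 0.001]
force: [-1.2, -0.1, -0.0]
opening: 0.0005
gripper_force: 0.0
```

Emit:
move_arm(deltas=[0,0,0.001,0,0,0,0,0,0,0.001,0,0,0,0])

```text
t: 8.72
tool_pos: [0.4506, -0.1421, 0.014]
orientation: [-2.352, -2.083, 0.0]
force: [0.5, 0.1, 0.0]
opening: 0.0003
gripper_force: 0.0
```

Emit:
move_arm(deltas=[0,0,0.001,0,0,0,0,0,0,0.001,0,0,0,0])

```text
t: 8.98
tool_pos: [0.4508, -0.1422, 0.0137]
orientation: [2.351, 2.083, 0.0]
force: [-3.1, 0.9, 6.5]
opening: 0.0001
gripper_force: 3.1
```

Emit:
move_arm(deltas=[0,0,0.001,0,0,0,0,0,0,0.001,0,0,0,0])

```text
t: 9.22
tool_pos: [0.4508, -0.1422, 0.0136]
orientation: [-2.352, -2.083, 0.0]
force: [-7.5, 2.6, 17.3]
opening: 0.0004
gripper_force: 8.7
```

Contact came at TCP 13.7 mm, so the tips are 13.3 mm behind the TCP. That makes every TCP height 24 mm lower than I first planned. Raise, open, and grip properly.

Emit:
move_arm(deltas=[0,0,-0.02,0,0,0,0.7,0,0,-0.02,0,0,0,0.7,0,0,-0.02,0,0,0,0.7,0,0,-0.02,0,0,0,0.7,0,0,-0.02,0,0,0,0.7,0,0,-0.02,0,0,0,0.7,0,0,-0.02,0,0,0,0.7])

```text
t: 10.1
tool_pos: [0.4505, -0.1421, 0.0319]
orientation: [-2.352, -2.083, 0.0]
force: [0.3, 0.7, 1.2]
opening: 0.0634
gripper_force: 0.0
```

Emit:
move_arm(deltas=[0,0,0.025,0,0,0,0.7,0,0,0.032,0,0,0,0.7,0,0,0.032,0,0,0,0.7,0,0,0.032,0,0,0,0,0,0,0.032,0,0,0,0,0,0,0.032,0,0,0,0,0,0,0.032,0,0,0,0,0,0,0.032,0,0,0,0])

```text
t: 11.1
tool_pos: [0.4509, -0.1423, 0.0005]
orientation: [2.351, 2.083, 0.0]
force: [-1.9, 1.6, 5.7]
opening: 0.0395
gripper_force: 40.0
```

```bash
python3 - <<'E'
from h import *
delta((.5135,.0941,.08,91.8),(.5135,.0941,.009,91.8))
E
```

```text
now [ 0.4509 -0.1423  0.0005] yaw -6.93 q1,q6 [-23.7 -16.8] t 11.1
shift [ 0.2422  0.0337 -0.0795] turn [ 2.0000e-04  6.0000e-04 -1.7231e+00]
shift [ 0.2422  0.0336 -0.0085] turn [ 2.0000e-04  6.0000e-04 -1.7231e+00]
```

Emit:
move_arm(deltas=[0,0,-0.03,0,0,0,0,0,0,-0.08,0,0,0,0,0.242,0.034,-0.08,0,0,-1.723,0,0.242,0.034,-0.08,0,0,-1.723,0,0.242,0.034,-0.08,0,0,-1.723,0,0.242,0.034,-0.08,0,0,-1.723,0,0.242,0.034,-0.08,0,0,-1.723,0,0.242,0.034,-0.08,0,0,-1.723,0,0.242,0.034,-0.08,0,0,-1.723,0,0.242,0.034,-0.08,0,0,-1.723,0,0.242,0.034,-0.08,0,0,-1.723,0,0.242,0.034,-0.08,0,0,-1.723,0])

```text
t: 12.6
tool_pos: [0.513, 0.0939, 0.0794]
orientation: [0.05, -3.14, 0.0]
force: [0.8, 0.3, -3.1]
opening: 0.0397
gripper_force: 40.0
```

Emit:
move_arm(deltas=[0,0,0,0,0,0,0,0,0,0,0,0,0,0])

```text
t: 12.85
tool_pos: [0.5135, 0.094, 0.0799]
orientation: [0.045, -3.141, 0.0]
force: [0.4, 0.3, -1.9]
opening: 0.0394
gripper_force: 40.0
```

```bash
python3 - <<'E'
from h import *
delta((.5135,.0941,.025,91.8),(.5135,.0941,.009,91.8))
p,d,s=shot('wrist','w_l4'); print(s['opening'],s['gripper_force'])
E
```

```text
now [0.5135 0.094  0.0799] yaw 91.64 q1,q6 [  4.7 -86.9] t 12.85
shift [-0.      0.0001  0.0549] turn [-0.     -0.0002 -0.0027]
shift [-0.      0.0001  0.0709] turn [-0.     -0.0002 -0.0027]
0.03943570462560917 39.99884068965912
```

View pics/w_l4.png

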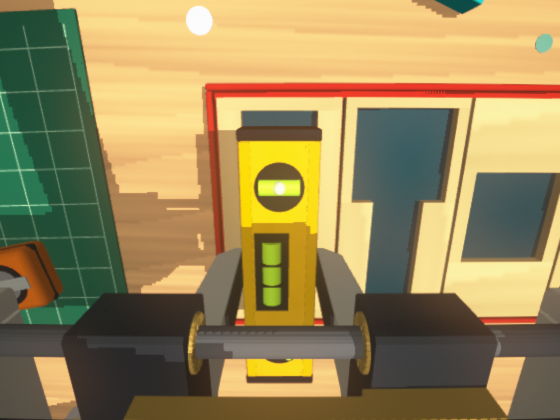

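The level hangs level and in line over its cut-out (u 240-320). Lower it and release.

Emit:
move_arm(deltas=[0,0,0.04,0,0,0,0,0,0,0.06,0,0,0,0,0,0,0.067,0,0,0,0,0,0,0.0705,0,0,0,0,0,0,0.0705,0,0,0,0,0,0,0.0705,0,0,0,0.7,0,0,0.0705,0,0,0,0.7,0,0,0.0705,0,0,0,0.7,0,0,0.0705,0,0,0,0.7,0,0,0.0705,0,0,0,0.7,0,0,0.02,0,0,0,0.7,0,0,-0.02,0,0,0,1])

```text
t: 14.4
tool_pos: [0.5134, 0.094, 0.1012]
orientation: [0.049, -3.141, 0.0]
force: [0.3, 0.6, -0.0]
opening: 0.0709
gripper_force: 0.0
```

```bash
python3 - <<'E'
from h import *
p,d,s=shot('wrist','w_l5'); P=cloud('wrist',d,s); print(s['tool_pos'],s['opening'])
Q=P[(np.abs(P[...,0]-.48)<.09)&(np.abs(P[...,1]-.094)<.04)&(P[...,2]>.022)&(P[...,2]<.045)]
print(cv2.minAreaRect(Q[:,:2].astype(np.float32)),np.median(Q[:,2]))
delta((.575,-.1343,.07,13.4),(.575,-.1343,.0,13.4))
E
```

```text
[0.51340413 0.09395679 0.10123514] 0.07089110809790332
((0.4998798072338104, 0.08691032975912094), (0.06706583499908447, 0.14125773310661316), 85.27666473388672) 0.036008211026896324
now [0.517  0.0943 0.1076] yaw 91.79 q1,q6 [  4.7 -87. ] t 14.45
shift [-0.0505 -0.2303  0.0379] turn [0.0058 0.0064 1.3682]
shift [-0.05   -0.2304  0.1079] turn [0.0058 0.0064 1.3682]
```

The level's top is at 36 mm (35 expected, plus the usual 1 mm bias), so it is seated. Next is the tape measure.

Emit:
move_arm(deltas=[-0.055,-0.23,0.01,0,0,1.365,1,-0.055,-0.23,0.01,0,0,1.365,1,-0.055,-0.23,0.01,0,0,1.365,1,-0.055,-0.23,0.01,0,0,1.365,1,-0.055,-0.23,0.02,0,0,1.365,1,-0.055,-0.23,0.03,0,0,1.365,1,-0.055,-0.23,0.03,0,0,1.365,1,-0.055,-0.23,0.03,0,0,1.365,1,-0.055,-0.23,0.03,0,0,1.365,1,-0.055,-0.23,0.04,0,0,1.365,1])

```text
t: 15.7
tool_pos: [0.5765, -0.1344, 0.0605]
orientation: [1.94, 2.468, 0.001]
force: [-0.4, -0.0, -1.1]
opening: 0.0933
gripper_force: 0.0
```

```bash
python3 - <<'E'
from h import *
delta((.575,-.1343,-.0003,13.4))
E
```

```text
now [ 0.5765 -0.1344  0.0605] yaw 13.66 q1,q6 [-18.1 -31.7] t 15.7
shift [ 0.0006 -0.0015  0.0608] turn [0.0017 0.001  0.0045]
```

Emit:
move_arm(deltas=[0,-0.001,0.04,0,0,0.003,1,0,-0.001,0.055,0,0,0.003,1,0,-0.001,0.0605,0,0,0.003,1,0,-0.001,0.0605,0,0,0.003,1,0,-0.001,0.0605,0,0,0.003,0,0,-0.001,0.0605,0,0,0.003,0,0,-0.001,0.0605,0,0,0.003,0,0,-0.001,0.0605,0,0,0.003,0,0,-0.001,0.0605,0,0,0.003,0,0,-0.001,0.0605,0,0,0.003,0,0,-0.001,0.0605,0,0,0.003,0])

```text
t: 17.08
tool_pos: [0.5748, -0.1345, -0.0003]
orientation: [1.947, 2.465, -0.0]
force: [-1.3, -0.4, 2.4]
opening: 0.0537
gripper_force: 40.0
```

```bash
python3 - <<'E'
from h import *
delta((.5075,.2797,.09,91.8),(.5075,.2797,.009,91.8))
E
```

```text
now [ 5.748e-01 -1.345e-01 -3.000e-04] yaw 13.4 q1,q6 [-18.1 -31.5] t 17.075
shift [ 0.4185  0.0306 -0.0903] turn [-0.0000e+00  1.0000e-04 -1.3683e+00]
shift [ 0.4185  0.0306 -0.0093] turn [-0.0000e+00  1.0000e-04 -1.3683e+00]
```

Emit:
move_arm(deltas=[0,0,-0.05,0,0,0,0,0,0,-0.09,0,0,0,0,0.4185,0.031,-0.09,0,0,-1.368,0,0.4185,0.031,-0.09,0,0,-1.368,0,0.4185,0.031,-0.09,0,0,-1.368,0,0.4185,0.031,-0.09,0,0,-1.368,0,0.4185,0.031,-0.09,0,0,-1.368,0,0.4185,0.031,-0.09,0,0,-1.368,0,0.4185,0.031,-0.09,0,0,-1.368,0,0.4185,0.031,-0.09,0,0,-1.368,0,0.4185,0.031,-0.09,0,0,-1.368,0,0.4185,0.031,-0.09,0,0,-1.368,0])

```text
t: 18.58
tool_pos: [0.5077, 0.2793, 0.089]
orientation: [0.046, -3.141, 0.001]
force: [0.4, -0.4, -1.8]
opening: 0.0532
gripper_force: 40.0
```

Emit:
move_arm(deltas=[0,0,0,0,0,0,0,0,0,0,0,0,0,0])

```text
t: 18.82
tool_pos: [0.5081, 0.2794, 0.0896]
orientation: [-0.047, 3.141, 0.0]
force: [-0.1, -0.5, -2.2]
opening: 0.0538
gripper_force: 40.0
```

```bash
python3 - <<'E'
from h import *
delta((.5075,.2797,.0087,91.8)); s=robot.read_state(); print(s['opening'],s['gripper_force'])
E
```

```text
now [0.5081 0.2794 0.0896] yaw 91.71 q1,q6 [ 23.7 -68. ] t 18.825
shift [0.0006 0.0004 0.0809] turn [ 0.      0.0001 -0.0016]
0.05383745818577401 39.99899089336395
```

Emit:
move_arm(deltas=[0,0,0.04,0,0,0,0,0,0,0.07,0,0,0,0,0,0,0.078,0,0,0,0,0,0,0.081,0,0,0,0,0,0,0.081,0,0,0,0,0,0,0.081,0,0,0,0.85,0,0,0.081,0,0,0,0.85,0,0,0.081,0,0,0,0.85,0,0,0.081,0,0,0,0.85,0,0,0.081,0,0,0,0.85,0,0,0.03,0,0,0,0.85,0,0,-0.01,0,0,0,1])

```text
t: 20.32
tool_pos: [0.5078, 0.2798, 0.1008]
orientation: [0.049, -3.141, 0.0]
force: [2.0, -0.3, 0.2]
opening: 0.0848
gripper_force: 0.0
```

```bash
python3 - <<'E'
from h import *
P=cloud('top',shot('top','top2')[1])
Q=P[170:280,90:260].reshape(-1,3)
for k,y in [('lev',.094),('tape',.28)]:
    q=Q[(np.abs(Q[:,1]-y)<.042)&(np.abs(Q[:,0]-.51)<.09)&(Q[:,2]>.025)&(Q[:,2]<.042)]; 
    if len(q)>20: print(k,len(q),cv2.minAreaRect(q[:,:2].astype(np.float32)),np.median(q[:,2]))
delta((.4495,-.3505,.09,-19.4),(.4495,-.3505,.0,-19.4))
E
```

```text
lev 817 ((0.5094372630119324, 0.0926872193813324), (0.053296759724617004, 0.17372767627239227), 87.68768310546875) 0.03495133748991349
now [0.5111 0.2814 0.1075] yaw 91.79 q1,q6 [ 23.8 -68. ] t 20.375
shift [ 0.0814 -0.6297  0.0148] turn [0.0096 0.0021 1.9407]
shift [ 0.0821 -0.63    0.1048] turn [0.0096 0.0021 1.9407]
```

Emit:
move_arm(deltas=[0.078,-0.628,0.01,0,0,1.941,1,0.078,-0.628,0.01,0,0,1.941,1,0.078,-0.628,0.01,0,0,1.941,1,0.078,-0.628,0.01,0,0,1.941,1,0.078,-0.628,0.01,0,0,1.941,1,0.078,-0.628,0.01,0,0,1.941,1,0.078,-0.628,0.01,0,0,1.941,1,0.078,-0.628,0.01,0,0,1.941,1,0.078,-0.628,0.01,0,0,1.941,1,0.078,-0.628,0.01,0,0,1.941,1,0.078,-0.628,0.01,0,0,1.941,1,0.078,-0.628,0.01,0,0,1.941,1])

```text
t: 21.88
tool_pos: [0.449, -0.3511, 0.0891]
orientation: [-2.565, -1.813, 0.0]
force: [-0.9, 0.7, 0.1]
opening: 0.093
gripper_force: 0.0
```

Emit:
move_arm(deltas=[0,0,0,0,0,0,1,0,0,0,0,0,0,1,0,0,0,0,0,0,1])

```text
t: 22.25
tool_pos: [0.4498, -0.3495, 0.0897]
orientation: [2.563, 1.817, 0.0]
force: [-0.1, -0.1, -1.4]
opening: 0.093
gripper_force: 0.0
```

```bash
python3 - <<'E'
from h import *
p,d,s=shot('top','top3'); P=cloud('top',d)
Q=P[170:280,90:260].reshape(-1,3)
for k,y in [('lev',.094),('tape',.28)]:
    q=Q[(np.abs(Q[:,1]-y)<.042)&(np.abs(Q[:,0]-.51)<.09)&(Q[:,2]>.025)&(Q[:,2]<.042)]; 
    if len(q)>20: print(k,len(q),cv2.minAreaRect(q[:,:2].astype(np.float32)),np.median(q[:,2]))
delta((.4492,-.3507,-.0003,-19.5))
E
```

```text
lev 811 ((0.516191303730011, 0.09143318235874176), (0.15062586963176727, 0.07702763378620148), 0.9276272058486938) 0.03513198971751734
tape 387 ((0.5366663336753845, 0.28016766905784607), (0.11610670387744904, 0.058465927839279175), 0.374028742313385) 0.03781669821349705
now [ 0.4498 -0.3497  0.0897] yaw -19.34 q1,q6 [-43.  -23.7] t 22.3
shift [-0.0011 -0.0002  0.09  ] turn [0.0003 0.0001 0.0027]
```

Emit:
move_arm(deltas=[-0.001,0,0.05,0,0,0.003,1,-0.001,0,0.08,0,0,0.003,0.8,-0.001,0,0.09,0,0,0.003,0.6,-0.001,0,0.09,0,0,0.003,0.5,-0.001,0,0.09,0,0,0.003,0,-0.001,0,0.09,0,0,0.003,0,-0.001,0,0.09,0,0,0.003,0,-0.001,0,0.09,0,0,0.003,0,-0.001,0,0.09,0,0,0.003,0,-0.001,0,0.09,0,0,0.003,0,-0.001,0,0.09,0,0,0.003,0,-0.001,0,0.09,0,0,0.003,0])

```text
t: 23.8
tool_pos: [0.4493, -0.3513, -0.0002]
orientation: [2.567, 1.811, 0.0]
force: [-1.1, 1.0, 5.8]
opening: 0.0255
gripper_force: 40.0
```

```bash
python3 - <<'E'
from h import *
c=np.array([.5045,.3729]); th=np.radians(1.85); t=c-.010*np.array([np.cos(th),np.sin(th)]); print(t)
delta((*t,.09,-88.15))
E
```

```text
[0.49450521 0.37257717]
now [ 4.493e-01 -3.513e-01 -2.000e-04] yaw -19.59 q1,q6 [-43.2 -23.6] t 23.8
shift [ 0.6972 -0.2002 -0.0903] turn [ 3.0000e-04 -0.0000e+00  1.1965e+00]
```

Emit:
move_arm(deltas=[0,0,-0.05,0,0,0,0,0,0,-0.09,0,0,0,0,0.697,-0.2,-0.09,0,0,1.1965,0,0.697,-0.2,-0.09,0,0,1.1965,0,0.697,-0.2,-0.09,0,0,1.1965,0,0.697,-0.2,-0.09,0,0,1.1965,0,0.697,-0.2,-0.09,0,0,1.1965,0,0.697,-0.2,-0.09,0,0,1.1965,0,0.697,-0.2,-0.09,0,0,1.1965,0,0.697,-0.2,-0.09,0,0,1.1965,0,0.697,-0.2,-0.09,0,0,1.1965,0,0.697,-0.2,-0.09,0,0,1.1965,0])

```text
t: 25.3
tool_pos: [0.486, 0.2358, 0.0891]
orientation: [3.141, 0.051, -0.0]
force: [1.6, 0.7, -1.2]
opening: 0.0257
gripper_force: 40.0
```

```bash
python3 - <<'E'
from h import *
delta((.4945,.3726,.09,-88.15))
E
```

```text
now [0.486  0.2358 0.0891] yaw -88.15 q1,q6 [ 20.4 108.6] t 25.3
shift [ 0.0129 -0.1365 -0.001 ] turn [0.0002 0.0002 0.0001]
```

Emit:
move_arm(deltas=[0,0,0,0,0,0,0,0,0,0,0,0,0,0])

```text
t: 25.55
tool_pos: [0.4858, 0.2336, 0.0887]
orientation: [3.14, 0.053, -0.002]
force: [-0.6, 0.0, -1.9]
opening: 0.0255
gripper_force: 40.0
```

```bash
python3 - <<'E'
from h import *
delta((.4945,.3726,.09,-88.15))
E
```

```text
now [0.4858 0.2336 0.0887] yaw -88.08 q1,q6 [ 20.2 108.3] t 25.55
shift [ 0.0133 -0.1386 -0.0014] turn [0.0009 0.0014 0.0012]
```

Emit:
move_arm(deltas=[0.013,-0.1385,-0.001,0,0,0,0,0.013,-0.1385,-0.001,0,0,0,0,0.013,-0.1385,-0.001,0,0,0,0,0.013,-0.1385,-0.001,0,0,0,0,0.013,-0.1385,-0.001,0,0,0,0])

```text
t: 26.18
tool_pos: [0.4953, 0.3705, 0.0903]
orientation: [3.14, 0.048, -0.001]
force: [-0.3, -0.7, -2.2]
opening: 0.0257
gripper_force: 40.0
```

```bash
python3 - <<'E'
from h import *
delta((.4945,.3726,.0088,-88.15))
p,d,s=shot('wrist','w_s')
E
```

```text
now [0.4953 0.3705 0.0903] yaw -88.25 q1,q6 [ 32.1 120.3] t 26.175
shift [-0.0007 -0.0022  0.0815] turn [ 0.001   0.0006 -0.0018]
```

View pics/w_s.png

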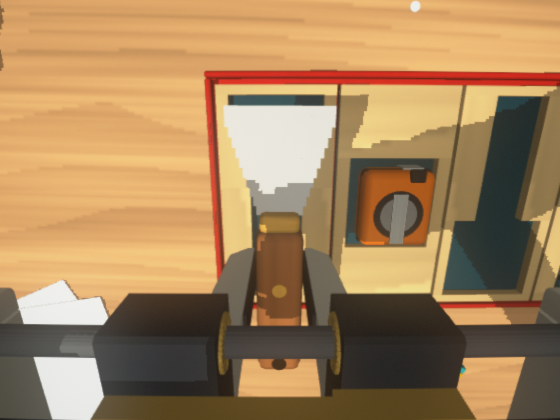

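The scraper is over its slot with the blade over the flare, and the tape sits flat in its cut-out. Lower it.

Emit:
move_arm(deltas=[0,-0.001,0.04,0,0,0,0,0,-0.001,0.07,0,0,0,0,0,-0.001,0.078,0,0,0,0,0,-0.001,0.081,0,0,0,0,0,-0.001,0.081,0,0,0,0,0,-0.001,0.081,0,0,0,0.6,0,-0.001,0.081,0,0,0,0.6,0,-0.001,0.081,0,0,0,0.6,0,-0.001,0.081,0,0,0,0.6,0,-0.001,0.081,0,0,0,0.6,0,-0.001,0.03,0,0,0,0.6,0,-0.001,-0.01,0,0,0,0.6])

```text
t: 27.72
tool_pos: [0.495, 0.3736, 0.1018]
orientation: [3.141, 0.051, -0.0]
force: [0.4, 0.1, 0.2]
opening: 0.0558
gripper_force: 0.0
```

```bash
python3 - <<'E'
from h import *
delta((.5845,-.3334,.09,21.3))
p,d,s=shot('wrist','w_s2'); P=cloud('wrist',d,s)
for nm,x,y in [('handle',.46,.3715),('handle2',.49,.372),('bladeL',.56,.385),('bladeR',.56,.363)]:
    q=P[(np.abs(P[...,0]-x)<.006)&(np.abs(P[...,1]-y)<.006)]; print(nm,len(q),np.median(q[:,2]) if len(q) else '')
E
```

```text
now [0.495  0.3736 0.1018] yaw -88.15 q1,q6 [ 32.3 120.5] t 27.725
shift [0.0667 0.7095 0.0119] turn [-0.0000e+00  1.0000e-04 -1.9103e+00]
handle 179 0.033665468062834436
handle2 199 0.03357115541005709
bladeL 227 0.021525680432584474
bladeR 229 0.021411006913255842
```

The scraper is seated (handle top 33.6 mm, blade level at 21.5 mm). Now the brayer.

Emit:
move_arm(deltas=[0.067,0.71,0,0,0,-1.91,1,0.067,0.71,0,0,0,-1.91,1,0.067,0.71,0,0,0,-1.91,1,0.067,0.71,0,0,0,-1.91,1,0.067,0.71,0,0,0,-1.91,1,0.067,0.71,0,0,0,-1.91,1,0.067,0.71,0,0,0,-1.91,1,0.067,0.71,0,0,0,-1.91,1,0.067,0.71,0,0,0,-1.91,1,0.067,0.71,0,0,0,-1.91,1,0.067,0.71,0,0,0,-1.91,1,0.067,0.71,0,0,0,-1.91,1])

```text
t: 29.28
tool_pos: [0.5845, -0.3323, 0.1004]
orientation: [1.77, 2.595, 0.0]
force: [1.3, 0.2, 0.8]
opening: 0.093
gripper_force: 0.0
```

Emit:
move_arm(deltas=[0,0,0,0,0,0,1,0,0,0,0,0,0,1,0,0,0,0,0,0,1])

```text
t: 29.65
tool_pos: [0.5846, -0.3287, 0.1006]
orientation: [-1.771, -2.594, -0.0]
force: [0.8, 0.3, 0.0]
opening: 0.0929
gripper_force: 0.0
```

```bash
python3 - <<'E'
from h import *
delta((.5845,-.3334,.07,21.3))
p,d,s=shot('wrist','w_b'); P=cloud('wrist',d,s)
q=p.astype(int); m=(q[...,2]>q[...,0]+40)&(q[...,2]>q[...,1]+10)&(P[...,2]>.02)&(P[...,2]<.04)
Q=P[m]; Q=Q[(np.abs(Q[:,0]-.58)<.1)&(np.abs(Q[:,1]+.31)<.1)]; print(len(Q),cv2.minAreaRect(Q[:,:2].astype(np.float32)))
E
```

```text
now [ 0.5846 -0.3287  0.1006] yaw 21.36 q1,q6 [-33.7 -55.1] t 29.65
shift [-0.0043 -0.0018  0.0306] turn [ 0.0001 -0.0004  0.0011]
3187 ((0.5726523995399475, -0.30645063519477844), (0.023344531655311584, 0.09196048229932785), 21.92011260986328)
```

Emit:
move_arm(deltas=[-0.005,-0.002,0.05,0,0,-0.006,0.9,-0.005,-0.002,0.085,0,0,-0.006,0.8,-0.005,-0.002,0.098,0,0,-0.006,0.6,-0.005,-0.002,0.101,0,0,-0.006,0.5,-0.005,-0.002,0.101,0,0,-0.006,0,-0.005,-0.002,0.101,0,0,-0.006,0,-0.005,-0.002,0.101,0,0,-0.006,0,-0.005,-0.002,0.101,0,0,-0.006,0,-0.005,-0.002,0.101,0,0,-0.006,0,-0.005,-0.002,0.101,0,0,-0.006,0,-0.005,-0.002,0.101,0,0,-0.006,0,-0.005,-0.002,0.101,0,0,-0.006,0])

```text
t: 31.2
tool_pos: [0.5849, -0.336, 0.0005]
orientation: [1.765, 2.598, -0.0]
force: [-0.6, 0.5, 4.9]
opening: 0.0238
gripper_force: 40.0
```

```bash
python3 - <<'E'
from h import *
delta((.5105,.187,.09,-88.15))
E
```

```text
now [ 5.849e-01 -3.360e-01  5.000e-04] yaw 21.63 q1,q6 [-34.2 -55.9] t 31.2
shift [ 0.5135  0.1236 -0.09  ] turn [1.400e-03 1.000e-04 1.916e+00]
```

Emit:
move_arm(deltas=[0,0,-0.05,0,0,0,0,0,0,-0.09,0,0,0,0,0.514,0.122,-0.09,0,0,1.916,0,0.514,0.122,-0.09,0,0,1.916,0,0.514,0.122,-0.09,0,0,1.916,0,0.514,0.122,-0.09,0,0,1.916,0,0.514,0.122,-0.09,0,0,1.916,0,0.514,0.122,-0.09,0,0,1.916,0,0.514,0.122,-0.09,0,0,1.916,0,0.514,0.122,-0.09,0,0,1.916,0,0.514,0.122,-0.09,0,0,1.916,0,0.514,0.122,-0.09,0,0,1.916,0])

```text
t: 32.7
tool_pos: [0.5069, 0.1905, 0.089]
orientation: [-3.131, -0.245, 0.002]
force: [-0.1, -0.4, -2.4]
opening: 0.0232
gripper_force: 40.0
```

Emit:
move_arm(deltas=[0,0,0,0,0,0,0,0,0,0,0,0,0,0])

```text
t: 32.95
tool_pos: [0.5082, 0.1866, 0.0892]
orientation: [3.131, 0.254, -0.001]
force: [-0.1, -0.1, -1.6]
opening: 0.024
gripper_force: 40.0
```

```bash
python3 - <<'E'
from h import *
delta((.509,.187,.09,-88.15))
E
```

```text
now [0.5082 0.1866 0.0892] yaw -80.73 q1,q6 [14.7 95.5] t 32.95
shift [ 0.0008 -0.0003 -0.0008] turn [0.0003 0.0006 0.1295]
```

Emit:
move_arm(deltas=[0.0005,0,-0.001,0,0,0.1295,0,0.0005,0,-0.001,0,0,0.1295,0,0.0005,0,-0.001,0,0,0.1295,0])

```text
t: 33.33
tool_pos: [0.5089, 0.1867, 0.0905]
orientation: [3.141, 0.05, -0.0]
force: [-0.8, 0.0, -1.3]
opening: 0.0232
gripper_force: 40.0
```

```bash
python3 - <<'E'
from h import *
delta((.509,.187,.0092,-88.15))
p,d,s=shot('wrist','w_b2')
E
```

```text
now [0.5089 0.1867 0.0905] yaw -88.19 q1,q6 [ 14.7 102.9] t 33.325
shift [ 0.0001 -0.0003  0.0813] turn [ 0.0001  0.0002 -0.0007]
```

View pics/w_b2.png

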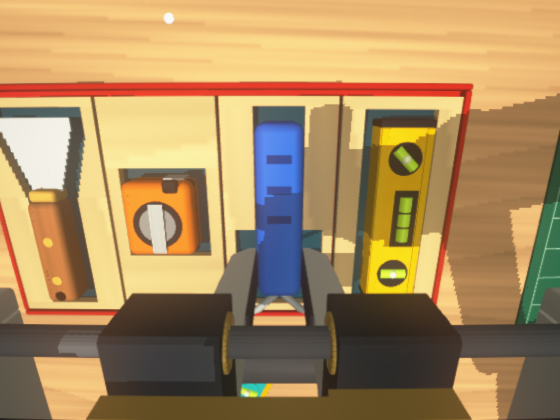

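The brayer is over its T slot at (279,190), and the other three tools look seated. Lower it.

Emit:
move_arm(deltas=[0,0,0.04,0,0,0,0,0,0,0.07,0,0,0,0,0,0,0.078,0,0,0,0,0,0,0.0815,0,0,0,0,0,0,0.0815,0,0,0,0,0,0,0.0815,0,0,0,0.55,0,0,0.0815,0,0,0,0.55,0,0,0.0815,0,0,0,0.55,0,0,0.0815,0,0,0,0.55,0,0,0.0815,0,0,0,0.55,0,0,0.03,0,0,0,0.55,0,0,-0.01,0,0,0,0.55])

```text
t: 34.88
tool_pos: [0.5088, 0.1873, 0.1019]
orientation: [3.141, 0.045, -0.0]
force: [0.7, 0.3, -0.7]
opening: 0.051
gripper_force: 0.0
```

Emit:
move_arm(deltas=[0.06,0.06,-0.15,0,0,0,0.6,0.06,0.06,-0.15,0,0,0,0.6,0.06,0.06,-0.15,0,0,0,0.6,0,0.3,-0.15,0,0,0,0.6,0,0.3,-0.15,0,0,0,0.6,0,0.3,-0.15,0,0,0,0.6,0,0.3,-0.15,0,0,0,0.6,0,0.3,-0.15,0,0,0,0.6,0,0.3,-0.15,0,0,0,0.6,0,0.3,-0.15,0,0,0,0.6])

```text
t: 36.12
tool_pos: [0.5178, -0.1112, 0.2505]
orientation: [-3.141, -0.048, 0.0]
force: [-0.2, 0.2, 0.2]
opening: 0.0555
gripper_force: 0.0
```

```bash
python3 - <<'E'
from h import *
p,d,s=shot('top','topF'); P=cloud('top',d); print(s['tool_pos'],s['t'])
th=np.radians(1.85); L=(P[...,:2]-[.509,.2335])@np.array([[np.cos(th),-np.sin(th)],[np.sin(th),np.cos(th)]])
for k,o,pts in [('scr',.1395,[(-.05,0),(0,0),(.04,0)]),('tape',.0465,[(-.02,0),(0,0),(.02,0),(0,.02),(0,-.02)]),('bra',-.0465,[(.05,0),(0.01,0),(-.06,0.015),(-.06,-.015)]),('lev',-.1395,[(-.06,0),(0,0),(.06,0),(0,.012),(0,-.012)])]:
    print(k,[np.nanmedian(P[(np.abs(L[...,0]-a)<.005)&(np.abs(L[...,1]-o-b)<.005)][:,2]).round(4) for a,b in pts])
c=cv2.imread('pics/topF.png')[100:270,95:325]; cv2.imwrite('pics/topFc.png',cv2.resize(c,None,fx=3.4,fy=3.4,interpolation=2))
E
```

```text
[ 0.51777077 -0.11121229  0.25054753] 36.125
scr [np.float64(0.0329), np.float64(0.0324), np.float64(0.0224)]
tape [np.float64(0.0415), np.float64(0.0405), np.float64(0.0391), np.float64(0.0366), np.float64(0.0381)]
bra [np.float64(0.0372), np.float64(0.0369), np.float64(0.0429), np.float64(0.0425)]
lev [np.float64(0.0357), np.float64(0.0364), np.float64(0.0369), np.float64(0.0349), np.float64(0.0358)]
```

View pics/topFc.png

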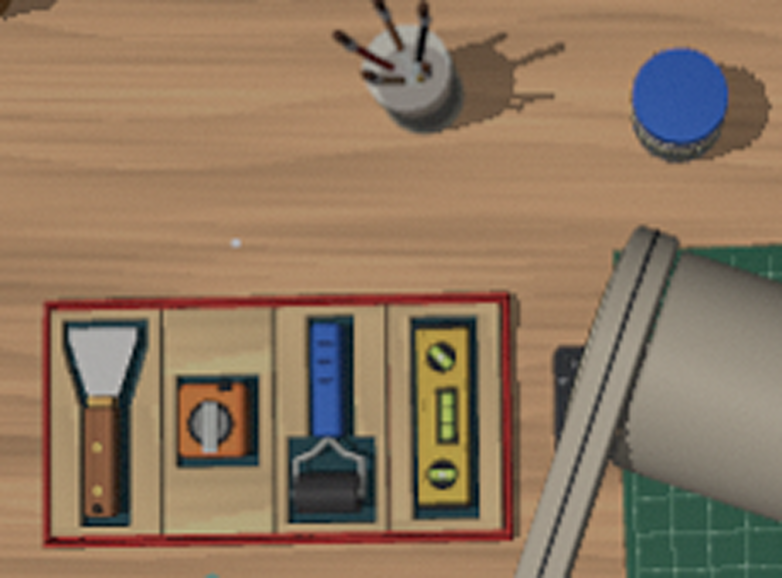

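All four tools lie flat in their cut-outs at the expected heights, and the jar and tub stand where they were. Handing in.

```bash
python3 -c "
from plant import robot; print(robot.close_job())"
```

```text
the job is handed in; nothing more can be done
None
```

The level, tape measure, scraper and brayer are each flat and fully down in their own inserts, the tub and jar are untouched, and the job was handed in at about 36 s.

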